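# Load the shaker, dial the timer wheel to 6 and start

### The job

Stand the orange-capped jar upright on the round black pad of the blue shaker, wholly inside the pad, and let go of it. Then roll the timer's numbered thumbwheel until it rests with the 6 at the red marks, and only after that press the green start button all the way down and release it. Leave the blue-capped jar and the small clear beaker where they are.

Things in the scene. Friction and masses are not known exactly. Their poses are not given: they have to be found in the camera images.
- jar: the jar to load: closed white plastic jar with an orange cap, 56 mm diameter, 90 mm tall with the cap, about 0.2 kg; origin at the centre of its underside, z up
- other_jar: the same jar with a blue cap, a bystander; it must not be moved
- beaker: small empty clear beaker, 60 mm mouth diameter, 60 mm tall, a bystander; it must not be moved; origin at the centre of its underside
- shaker: fixed shaker: blue base 190 x 190 mm, aluminium plate 170 x 170 mm whose top is 80 mm above the table, with a round black rubber pad 110 mm across and 4 mm thick at its centre; origin at the centre of its underside, z up
- pad (a point): centre of the top face of the shaker's round pad, 84 mm above the table
- console: fixed timer console, a white box 150 mm (its x) by 240 mm (its y) by 76 mm high with a grey panel on top; origin at the centre of its underside; its x points away from the operator's side, z up. A thumbwheel and a green button stand out of the top panel
- wheel_axle (a point): centre of the thumbwheel on its axle, 56 mm above the table, 20 mm below the panel; axes as the console's, the axle along y. The wheel is a white drum of 45 mm radius, 34 mm wide, with ten grey ribs across its rim, 5 mm thick, out to 52 mm radius, half-way between the digits. Its upper part stands out of the panel: drum top 101 mm, rib tips up to 108 mm above the table
- wheel_top (a point): fixed point on the console at the top of the drum, 101 mm above the table, in line with the red marks on the black bezel at both sides of the wheel. The digit standing here is the one set. Digits are black, 0 to 9, 17 mm tall, between the ribs; a set digit has its two neighbouring ribs 18 degrees before and behind the top
- digit6 (a point): centre of the digit 6 on the drum; it turns with the wheel
- wheel (a joint): wheel angle, rad: digit N is set at N x 0.6283 (6 at 3.770). Grows as the wheel's top moves to the console's +x. It clicks: drawn to the nearest digit when let go (near half-way it may stay), about 1.5 N at the rim rolls it to the next; pushing one rib from 18 degrees before the top to a little past the top turns it one digit. Stops below 0 and above 9. Starts between 0.7 and 4.3 digits
- start_top (a point): centre of the top face of the green round start button (28 mm across) while not pressed; z up
- start (a joint): travel of the start button, m: 0 when up, 0.006 fully down, counts as pressed from 0.0045; its spring needs 5 N at full travel and brings it back up when let go
Things that resemble listed ones, but are neither listed nor needed, are in the scene too. What is shaped like the jar but purple or turquoise is not meant.

How it is judged:
By the outcome, as a careful person would: the job done as asked, in the order asked, and still so for the second after the job is handed in, with the robot touching nothing.
It also fails if it takes over 64 s, if anything falls off the work surface, if the arm or the gripper's body presses on something with over 40 N, if the wrist force passes 120 N, or if a joint passes its speed limit or range.

### The arm

A 7-joint arm with a two-finger parallel gripper is mounted at the origin on the work surface. World frame = base frame: x ahead of the robot, y to its left, z up, the work surface at z = 0. Lengths are in m, angles in degrees, forces in N, time in s.
With the tool pointing down it reaches from about 0.425 to 0.925 m from the base axis. Payload 6.8 kg.
Tool frame: the origin (TCP) lies on the centre line of the jaws, within the pads' length; the fingertips stand 17 mm ahead of it and the grasp point (between the pads) lies 2 mm behind it; y points along the fingers, x is the direction in which the jaws open and shut, and the axes are right-handed (so a half turn about y gives the same grasp; the last joint's range is limited). The gripper opens to 88 mm and grips with 3 to 60 N. Pads are 20 mm wide; open, the fingers measure 115 mm over their backs; the gripper's body (75 mm by 178 mm) begins 61 mm behind the grasp point.
Start: joints at [64.681, 27.33, 1.283, 89.118, -0.659, 63.558, -4.761], TCP at [0.221, -0.638, 0.24] pointing down, gripper open.
Joint ranges: [-169.35, 169.35], [-19.33, 120.38], [-80.79, 83.38], [13.8, 139.57], [-78.32, 258.32], [9.67, 109.79], [-169.56, 169.56]. Speed limits (degrees/s): [136.94, 136.94, 180, 180, 180, 180, 180].

### API

Orientations are given as [roll, pitch, yaw] about the fixed x, y, z axes, in that order (R = Rz(yaw) Ry(pitch) Rx(roll)).
In Python, from rig import monitor, cams, ticket, nets gives the robot as it stands.
- The arm moves only by the tool step_arm, never from a script. Its argument "increments" is a list of rows, each a list of 7 numbers: the shift along the world's x, y, z in mm, then the turn, a rotation vector about the world's x, y, z in rad, then the closure, from 0 (fully open) to 1 (shut). In form: [[tx, ty, tz, wx, wy, wz, fingers], ...]. A call has 1 to 5 rows; each row shifts and turns the commanded pose from where the row before left it; what a row does not reach is not made up. A row lasts 1/10 s, in which the tool goes at most 50 mm and 8.59 degrees, less where a joint would pass 70% of its speed; a pose out of reach is approached as far as the arm can. A call is refused whole if a number of a shift passes 50 or a number of a turn 0.15, either way. A call with a gripper value outside its range is refused whole. The fingers move at their own pace and stop on an object; the grip force is fixed at half the most. Time passes only in rows, so rows that do not move let the fingers close. It gives the time, the measured TCP pose, the force and the opening at its end, in the units of the state.
- monitor.read_state(): the state, without advancing time (a new reading comes with each control period).
- cams.grab_frame(name): name is "scene" or "top"; returns a dict with "color" (400x640x3 uint8, blue, green, red), "fovy" (degrees; the focal length in pixels is half the picture's height over the tangent of half this angle, whatever the lens; pixels are square), "cx", "cy" (the principal point, pixels), "R" (3x3) and "t" (3): a world point X has camera coordinates R X + t. Camera axes: x right, y down, z forward; pixel columns grow to the right and rows downward; lengths in m; the calibration is good to about 2 mm. A picture is of the moment at which its call begins. There is no depth.
- ticket.job_done(): hands the job in, once; it reports no verdict.
Trained networks look in the newest picture that a camera, given by its name, has taken for a name from the list of things; names that differ only in an ending like _2 or _b are one class to them, and where a whole thing is asked for, a point or a joint stands for the part that bears it (a point fixed in the world has none). Each returns a list of dicts, best first, with "p" (0 to 1); they miss things now and then, are a little off and sometimes report something else, mostly with a low value. They report only what shows in the picture. A call takes as long as a camera call. They do not tell look-alikes from the thing itself.
- nets.find_in(name, camera): "xy" ([column, row] in pixels, amid what is visible of it).
- nets.cut_out(name, camera): "region" (400x640 bool, what is visible of it) and "xy" ([column, row] in pixels, amid what is visible of it).
- nets.mark_of(name, camera): "xy" ([column, row] in pixels: a listed point, or the origin of a listed thing).
The state is a dict: "time": time; "joints": joint angles; "joint_velocities": joint speeds; "joint_efforts": joint torques, N m; "position": TCP position; "tcp_rot": TCP orientation; "contact_force": force on the tool from outside, world axes, zero at the start; "ft_torque": the same for the moment, N m; "grip_width": opening from 0.0 (shut) to 1.0 (fully open).
Only numpy, scipy, OpenCV 4.12 (cv2) and the standard library are available. Lean on these libraries where they do the work, as an engineer would, in place of code of your own. Each camera call takes 0.05 s, during which the arm holds its last target. There are 200 camera calls.

## Working session

There is one attempt and no reset: what is moved stays moved. The work goes in short steps, Python scripts to look and compute and a tool call to move; the robot and the scene stay as the last step left them, time stands still between calls to the robot, and variables do not carry over. Pictures are saved under pics/ and viewed, about 8 in all and at most 12, crops included, and the job is handed in when it is done.

Besides the shell and the picture viewer there is one more tool, called after ">>>" as name([rows], argument=value, ...), one row to a line, values as JSON. step_arm: Moves the arm, as the interface text tells. Its arguments: {"type":"object","properties":{"increments":{"type":"array"}},"required":["increments"]}

```bash
mkdir -p pics; ls
cat > h.py <<'E'
import numpy as np, cv2
from rig import monitor, cams, ticket, nets
def K(f):
    h=f["color"].shape[0]; F=h/2/np.tan(np.radians(f["fovy"])/2); return F
def ray(f,xy):
    F=K(f); d=np.array([(xy[0]-f["cx"])/F,(xy[1]-f["cy"])/F,1.]); R=np.array(f["R"]); t=np.array(f["t"])
    return -R.T@t, R.T@d
def atz(f,xy,z):
    o,d=ray(f,xy); return o+d*(z-o[2])/d[2]
def proj(f,X):
    c=np.array(f["R"])@np.array(X)+np.array(f["t"]); F=K(f); return np.array([f["cx"],f["cy"]])+F*c[:2]/c[2]
E
python3 - <<'E'
from h import *
print(monitor.read_state())
for c in("scene","top"):
    f=cams.grab_frame(c); cv2.imwrite(f"pics/a_{c}.png",f["color"]); print(c,f["fovy"],f["cx"],f["cy"],-np.array(f["R"]).T@f["t"],np.round(f["R"],3).tolist())
    for n,z in(("jar",0),("other_jar",0),("beaker",0),("shaker",0),("pad",.084),("console",0),("wheel_axle",.056),("wheel_top",.101),("digit6",.1),("start_top",.08)):
        for r in nets.mark_of(n,c)[:4]: print(n,np.round(r["xy"],1),round(r["p"],2),np.round(atz(f,r["xy"],z),3))
E
```

```text
pics
{'time': 0.0, 'joints': array([64.68196149, 27.37648897,  1.27849286, 89.17768603, -0.65958192,
       63.55634251, -4.76297047]), 'joint_velocities': array([ 0.09097165, -0.00700747, -0.15502232, -0.06937134, -0.01081656,
        0.09182093, -0.09186592]), 'joint_efforts': array([ 2.11955569e-05, -5.82847524e+01,  1.53483298e+00, -2.72605348e+01,
       -5.43035252e-02,  1.70532684e-02,  1.73813032e-04]), 'position': array([ 0.22096445, -0.63721049,  0.23867767]), 'tcp_rot': array([-90.00639419,   0.10301098, -70.87507936]), 'contact_force': array([ 0.63927291,  0.30110355, -0.27018086]), 'ft_torque': array([ 0.00668127, -0.05080028, -0.00114447]), 'grip_width': 1.003500862133823}
scene 44.20429216978522 318.25500459017394 186.85693782005768 [0.92511366 0.36991283 0.91386841] [[-0.743, 0.669, 0.001], [0.554, 0.616, -0.56], [-0.375, -0.416, -0.829]]
jar [431.7 191.5] 0.7 [0.332 0.09  0.   ]
jar [439.2 252.3] 0.7 [0.435 0.198 0.   ]
jar [350.6 251.8] 0.67 [0.57  0.076 0.   ]
jar [398.9 214. ] 0.58 [0.429 0.081 0.   ]
other_jar [326.9 160.4] 0.86 [ 0.447 -0.13   0.   ]
beaker [244
[... 323 characters left out ...]
]
start_top [350.7 255.1] 0.61 [0.605 0.107 0.08 ]
top 44.33960270887443 321.1084984023549 199.5613320017418 [ 0.42038362 -0.00862305  0.91655311] [[-0.145, -0.989, -0.0], [-0.969, 0.143, -0.201], [0.199, -0.029, -0.98]]
jar [272.7 298.8] 0.9 [0.436 0.079 0.   ]
other_jar [383.5 276.9] 0.57 [ 0.445 -0.129  0.   ]
beaker [290.4 113.8] 0.78 [ 0.787 -0.001  0.   ]
shaker [396.  170.5] 0.98 [ 0.642 -0.187  0.   ]
pad [402.4 155.3] 0.73 [ 0.647 -0.187  0.084]
console [210.1 207.6] 0.96 [0.622 0.175 0.   ]
wheel_axle [173.7 201.9] 0.6 [0.629 0.227 0.056]
wheel_top [163.7 199.4] 0.9 [0.625 0.231 0.101]
start_top [238.1 199.1] 0.57 [0.612 0.109 0.08 ]
start_top [207.7 205.9] 0.19 [0.608 0.163 0.08 ]
```

View pics/a_scene.png

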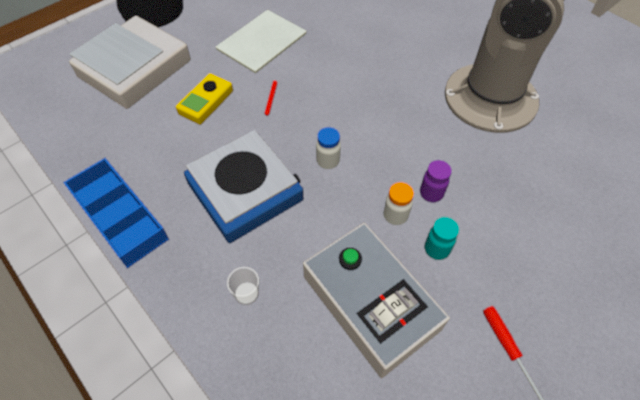

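View pics/a_top.png

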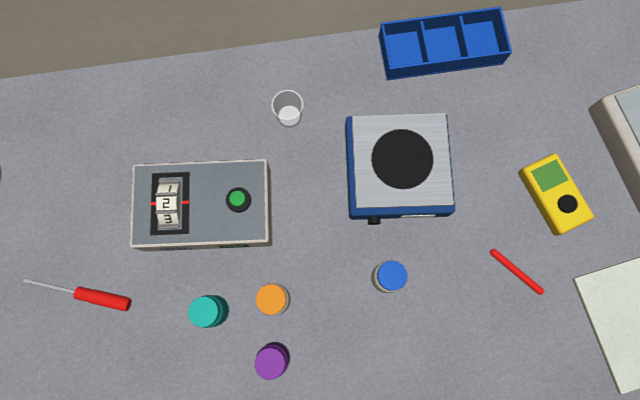

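Orange jar, the one to load: top (271,299), scene (399,205). Look-alikes to leave: purple top (271,361), turquoise (206,311) and blue-capped (391,276). The orange cap fits the description. The wheel reads 2, with 3 on the operator's side, so it needs four steps towards +x.

Run:
```python
from h import *
F={c:cams.grab_frame(c) for c in("scene","top")}
def mid(h0,h1,c,box):
    im=F[c]["color"]; hsv=cv2.cvtColor(im,cv2.COLOR_BGR2HSV)
    m=((hsv[...,0]>=h0)&(hsv[...,0]<=h1)&(hsv[...,1]>150)&(hsv[...,2]>60))
    b=np.zeros_like(m); b[box[1]:box[3],box[0]:box[2]]=1; m&=b
    y,x=np.nonzero(m); return np.array([x.mean(),y.mean()]),len(x)
def tri(p,q):
    o1,d1=ray(F["scene"],p);o2,d2=ray(F["top"],q)
    A=np.c_[d1,-d2]; s=np.linalg.lstsq(A,o2-o1,rcond=None)[0]; a=o1+d1*s[0];b=o2+d2*s[1]; return np.round((a+b)/2,4),np.linalg.norm(a-b)
p,_=mid(8,20,"scene",(370,170,430,220));q,_=mid(8,20,"top",(245,275,300,325));print("cap",p,q,tri(p,q),atz(F["top"],q,.085),atz(F["scene"],p,.085))
p,_=mid(45,80,"scene",(330,235,370,275));q,_=mid(45,80,"top",(220,180,255,215));print("btn",p,q,tri(p,q))
for c in F:
    r=nets.cut_out("shaker",c)[0]["region"]
for pts in ([(133,166),(266,160)],[(132,246),(269,241)],[(133,166),(132,246)]):
    a,b=[atz(F["top"],x,.076) for x in pts]; print(a,b,np.degrees(np.arctan2(*(b-a)[1::-1])),np.linalg.norm(b-a))
big=lambda c,x0,y0,x1,y1,k:cv2.resize(F[c]["color"][y0:y1,x0:x1],None,fx=k,fy=k,interpolation=cv2.INTER_CUBIC)
A=big("top",125,150,305,385,2.5);B=big("scene",290,150,470,385,2.5)
cv2.imwrite("pics/b.png",cv2.resize(np.hstack([A,B]),(780,510)))
```

```text
cap [400.61538462 193.64705882] [270.53485064 298.86344239] (array([0.4347, 0.0751, 0.0799]), np.float64(0.000965773704735536)) [0.43487867 0.0742435  0.085     ] [0.43740199 0.07733718 0.085     ]
btn [350.24479167 255.82291667] [236.95897436 198.15897436] (array([0.6113, 0.11  , 0.0905]), np.float64(0.0010257015199288818))
[0.699665   0.28756418 0.076     ] [0.67631098 0.05287757 0.076     ] -95.68288051577736 0.2358457438712795
[0.55778156 0.29909875 0.076     ] [0.53213823 0.06556918 0.076     ] -96.26640699283726 0.2349332667345215
[0.699665   0.28756418 0.076     ] [0.55778156 0.29909875 0.076     ] 175.35229936009793 0.14235152911862256
```

View pics/b.png

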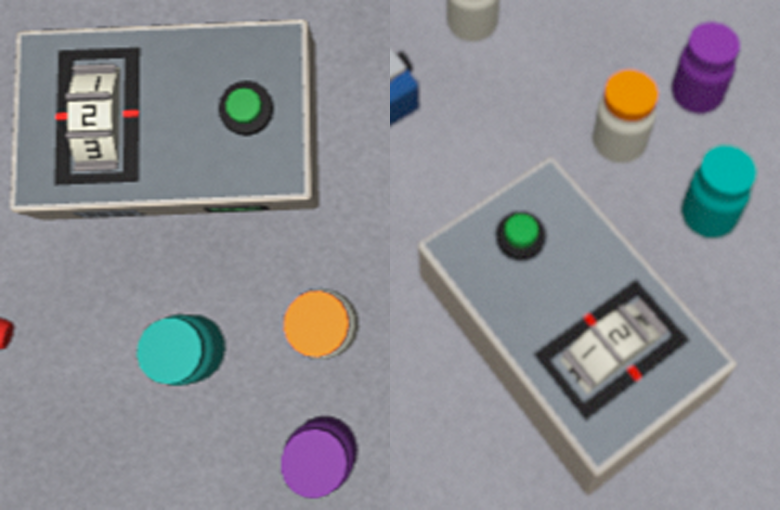

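```bash
cat >> h.py <<'E'
YAW=np.radians(-5.8); EX=np.array([np.cos(YAW),np.sin(YAW),0]); EY=np.array([-np.sin(YAW),np.cos(YAW),0])
WT=np.array([.6255,.229,.101])
def wp(phi,r):  # point on wheel, phi from top toward +x
    return WT+[0,0,-.045]+r*(np.sin(phi)*EX+np.array([0,0,np.cos(phi)]))
E
python3 - <<'E'
from h import *
f,g=cams.grab_frame("top"),cams.grab_frame("scene")
print("WT proj",proj(f,WT),proj(g,WT))
for a in (1.4,1.6,1.8,2,2.2,2.4):
    print(a,[np.round(proj(f,wp((a-n)*.6283,.045)),1).tolist() for n in(1,2,3)],[np.round(proj(g,wp((a-n)*.6283,.045)),1).tolist() for n in(1,2)])
E
```

```text
WT proj [165.02757193 198.96973836] [392.63382554 304.86529566]
1.4 [[165.4, 192.7], [165.4, 208.9], [168.4, 223.0]] [[387.6, 308.9], [399.6, 300.1]]
1.6 [[165.8, 189.9], [165.2, 205.6], [167.6, 220.7]] [[385.1, 311.0], [397.4, 301.5]]
1.8 [[166.3, 187.3], [165.0, 202.3], [166.9, 218.1]] [[382.6, 313.3], [395.1, 303.1]]
2 [[166.9, 185.0], [165.0, 199.0], [166.3, 215.2]] [[380.3, 315.5], [392.6, 304.9]]
2.2 [[167.6, 183.0], [165.2, 195.8], [165.8, 212.1]] [[378.1, 317.6], [390.1, 306.8]]
2.4 [[168.3, 181.4], [165.4, 192.7], [165.4, 208.9]] [[376.2, 319.8], [387.6, 308.9]]
```

>>> step_arm([
  [45, 20, 0, 0, 0, 0, 0],
  [45, 20, 0, 0, 0, 0, 0],
  [40, 30, 0, 0, 0, 0, 0],
  [30, 40, 0, 0, 0, 0, 0],
  [15, 47, 0, 0, 0, 0, 0],
])

```text
time: 1.9
position: [0.3994, -0.4789, 0.2394]
tcp_rot: [-89.9, -0.0, -70.7]
contact_force: [-0.7, 0.3, 0.6]
grip_width: 0.996
```

>>> step_arm([
  [10, 48, 0, 0, 0, 0, 0],
  [5, 48, 0, 0, 0, 0, 0],
  [5, 48, 0, 0, 0, 0, 0],
  [5, 48, 0, 0, 0, 0, 0],
  [5, 48, 0, 0, 0, 0, 0],
])

```text
time: 2.4
position: [0.4262, -0.2389, 0.24]
tcp_rot: [-90.0, -0.0, -70.9]
contact_force: [1.1, 0.4, -0.5]
grip_width: 1.004
```

>>> step_arm([
  [2, 49, 0, 0, 0, -0.145, 0],
  [2, 49, 0, 0, 0, -0.145, 0],
  [2, 49, 0, 0, 0, -0.145, 0],
  [2, 49, 0, 0, 0, 0, 0],
  [2, 49, 0, 0, 0, 0, 0],
])

```text
time: 2.9
position: [0.4362, -0.0104, 0.2401]
tcp_rot: [-89.9, -0.0, -93.0]
contact_force: [0.8, -0.7, -0.2]
grip_width: 0.999
```

>>> step_arm([
  [0, 49, 0, 0, 0, 0, 0],
  [0, 20, -20, 0, 0, 0, 0],
  [0, 0, -40, 0, 0, 0, 0],
  [0, 0, -10, 0, 0, 0, 0],
  [0, 0, 0, 0, 0, 0, 0],
])

```text
time: 3.4
position: [0.4352, 0.0563, 0.1687]
tcp_rot: [-90.2, -0.0, -93.0]
contact_force: [0.3, -1.1, 0.6]
grip_width: 0.996
```

Run:
```python
from h import *
s=monitor.read_state();print(s["position"],s["tcp_rot"])
ims=[]
for c in("top","scene"):
    f=cams.grab_frame(c); x,y=map(int,proj(f,[.436,.0755,.09])); x=min(max(x,80),560);y=min(max(y,80),320)
    print(proj(f,s["position"]),proj(f,[.436,.0755,.09]),(x,y)); ims.append(cv2.resize(f["color"][y-80:y+80,x-80:x+80],None,fx=2.4,fy=2.4))
cv2.imwrite("pics/c.png",np.hstack(ims))
```

```text
[0.43518744 0.05625948 0.1686882 ] [-9.02024911e+01 -3.96217552e-02 -9.30209261e+01]
[276.78988264 296.71220184] [269.38862613 298.28232215] (269, 298)
[399.35265749 161.79771936] [400.76191423 191.32095659] (400, 191)
```

View pics/c.png

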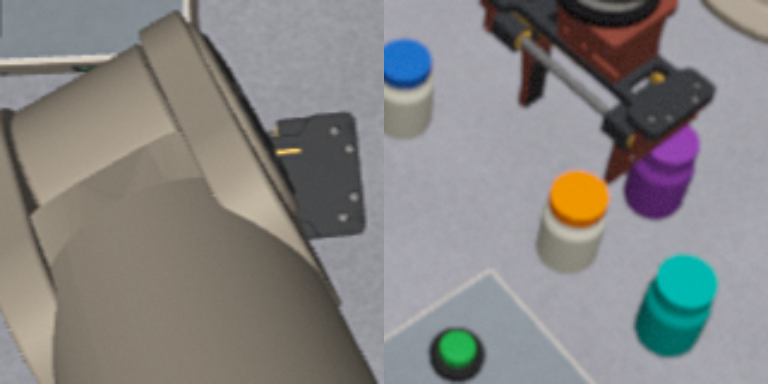

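The gripper hangs over the orange jar, with the fingers clear of purple and turquoise. I'll move 19 mm in y, go down and grip.

>>> step_arm([
  [0, 19, 0, 0, 0, 0, 0],
  [0, 0, 0, 0, 0, 0, 0],
  [0, 0, -40, 0, 0, 0, 0],
  [0, 0, -40, 0, 0, 0, 0],
  [0, 0, -39, 0, 0, 0, 0],
])

```text
time: 4.0
position: [0.4378, 0.075, 0.0508]
tcp_rot: [-89.8, 0.0, -93.1]
contact_force: [0.3, -0.5, 0.1]
grip_width: 1.003
```

>>> step_arm([
  [0, 0, 0, 0, 0, 0, 1],
  [0, 0, 0, 0, 0, 0, 1],
  [0, 0, 0, 0, 0, 0, 1],
  [0, 0, 0, 0, 0, 0, 1],
  [0, 0, 0, 0, 0, 0, 1],
])

```text
time: 4.5
position: [0.4378, 0.0757, 0.0525]
tcp_rot: [-89.8, 0.0, -93.0]
contact_force: [-1.2, -2.9, 10.4]
grip_width: 0.633
```

>>> step_arm([
  [0, 0, 25, 0, 0, 0, 1],
  [0, 0, 45, 0, 0, 0, 1],
  [0, 0, 45, 0, 0, 0, 1],
  [0, 0, 35, 0, 0, 0, 1],
  [20, -25, 0, 0, 0, 0, 1],
])

```text
time: 5.0
position: [0.4577, 0.0544, 0.2065]
tcp_rot: [-89.5, 0.2, -92.7]
contact_force: [1.2, 0.3, -2.6]
grip_width: 0.631
```

>>> step_arm([
  [30, -36, 0, 0, 0, 0, 1],
  [30, -36, 0, 0, 0, 0, 1],
  [30, -36, 0, 0, 0, 0, 1],
  [30, -36, 0, 0, 0, 0, 1],
  [30, -36, 0, 0, 0, 0, 1],
])

```text
time: 5.5
position: [0.6069, -0.1307, 0.2013]
tcp_rot: [-90.0, 0.0, -93.0]
contact_force: [0.7, 0.6, -2.4]
grip_width: 0.632
```

>>> step_arm([
  [25, -36, 0, 0, 0, 0, 1],
  [12, -20, 0, 0, 0, 0, 1],
  [0, 0, 0, 0, 0, 0, 1],
  [0, 0, 0, 0, 0, 0, 1],
])

```text
time: 5.9
position: [0.6427, -0.1849, 0.2007]
tcp_rot: [-90.0, 0.1, -93.0]
contact_force: [-0.6, -0.4, -4.3]
grip_width: 0.631
```

Run:
```python
from h import *
s=monitor.read_state();print(s["position"],s["tcp_rot"],s["grip_width"])
f=cams.grab_frame("scene");print(proj(f,s["position"]))
print([(r["xy"],r["p"]) for r in nets.mark_of("pad","scene")[:2]])
cv2.imwrite("pics/d.png",cv2.resize(f["color"][60:260,130:380],None,fx=3,fy=3))
```

```text
[ 0.64272264 -0.18491672  0.20065864] [-9.00385442e+01  5.49348087e-02 -9.30307193e+01] 0.6313604272855043
[232.13948696 134.35397066]
[([240.5, 170.6], 0.62)]
```

View pics/d.png

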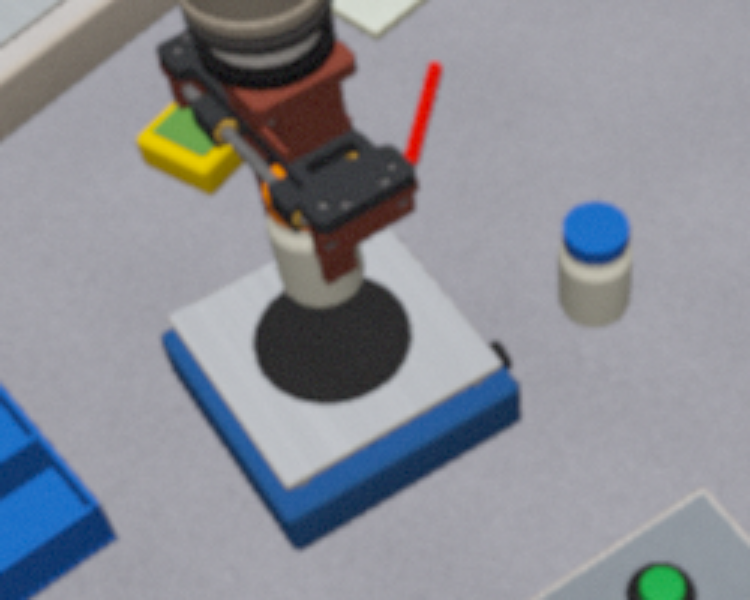

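The jar hangs upright over the pad, whose centre is at crop (333,340). I'll lower it 60 mm, then creep to contact.

>>> step_arm([
  [2, 0, -30, 0, 0, 0, 1],
  [0, 0, -22, 0, 0, 0, 1],
  [0, 0, -8, 0, 0, 0, 1],
  [0, 0, -2, 0, 0, 0, 1],
  [0, 0, -1, 0, 0, 0, 1],
])

```text
time: 6.5
position: [0.6458, -0.1845, 0.1387]
tcp_rot: [-89.9, 0.0, -93.0]
contact_force: [-0.5, 0.5, -2.7]
grip_width: 0.633
```

>>> step_arm([
  [0, 0, -1, 0, 0, 0, 1],
  [0, 0, 0, 0, 0, 0, 1],
])

```text
time: 6.7
position: [0.6458, -0.1851, 0.1377]
tcp_rot: [-89.9, -0.0, -93.0]
contact_force: [0.0, -0.3, -2.1]
grip_width: 0.632
```

>>> step_arm([
  [0, 0, -1, 0, 0, 0, 1],
  [0, 0, 0, 0, 0, 0, 1],
])

```text
time: 6.9
position: [0.6458, -0.1852, 0.1367]
tcp_rot: [-89.9, -0.0, -93.0]
contact_force: [-1.4, 1.8, 2.4]
grip_width: 0.629
```

>>> step_arm([
  [0, 0, -0.5, 0, 0, 0, 1],
  [0, 0, 0, 0, 0, 0, 1],
])

```text
time: 7.1
position: [0.6458, -0.1852, 0.1367]
tcp_rot: [-89.9, -0.0, -93.0]
contact_force: [-2.4, 0.2, 6.4]
grip_width: 0.636
```

>>> step_arm([
  [0, 0, 0, 0, 0, 0, 0.6],
  [0, 0, 0, 0, 0, 0, 0],
  [0, 0, 0, 0, 0, 0, 0],
  [0, 0, 0, 0, 0, 0, 0],
  [0, 0, 0, 0, 0, 0, 0],
])

```text
time: 7.6
position: [0.6453, -0.1851, 0.1351]
tcp_rot: [-90.0, 0.0, -93.0]
contact_force: [-0.2, 0.2, 0.2]
grip_width: 0.956
```

>>> step_arm([
  [0, 0, 20, 0, 0, 0, 0],
  [0, 0, 35, 0, 0, 0, 0],
  [0, 0, 45, 0, 0, 0, 0],
  [0, 0, 10, 0, 0, 0, 0],
  [0, 45, 0, 0, 0, 0, 0],
])

```text
time: 8.1
position: [0.6461, -0.1482, 0.2477]
tcp_rot: [-89.7, -0.3, -93.6]
contact_force: [0.4, -0.2, -0.1]
grip_width: 1.0
```

>>> step_arm([
  [-10, 48, 0, 0, 0, 0, 1],
  [-10, 48, 0, 0, 0, 0, 1],
  [-10, 48, 0, 0, 0, 0, 1],
  [-10, 48, 0, 0, 0, 0, 1],
  [-10, 48, 0, 0, 0, 0, 1],
])

```text
time: 8.6
position: [0.5944, 0.1016, 0.2448]
tcp_rot: [-90.0, -0.0, -93.0]
contact_force: [-0.0, -0.7, 0.3]
grip_width: 0.582
```

>>> step_arm([
  [-15, 48, 0, 0, 0, -0.049, 1],
  [0, 48, 0, 0, 0, 0, 1],
  [0, 33, 0, 0, 0, 0, 1],
  [0, 0, 0, 0, 0, 0, 1],
  [0, 0, 0, 0, 0, 0, 1],
])

```text
time: 9.1
position: [0.58, 0.2291, 0.2446]
tcp_rot: [-90.0, -0.0, -95.7]
contact_force: [0.6, -0.7, -0.6]
grip_width: 0.129
```

Run:
```python
from h import *
s=monitor.read_state();print(s["position"],s["tcp_rot"],s["grip_width"])
f=cams.grab_frame("scene");g=cams.grab_frame("top")
a=cv2.resize(f["color"][70:360,170:470],(470,454)); b=cv2.resize(g["color"][100:240,350:460],(320,407)); b=np.vstack([b,np.zeros((47,320,3),np.uint8)])
cv2.imwrite("pics/e.png",np.hstack([a,b]))
p=s["position"]; d=p-WT; print("in console axes mm",d@EX*1e3,d@EY*1e3,(d[2]-.017)*1e3)
for q in ([-.045],[ -.03]): print(q, np.round(((WT+q[0]*EX)-p)*1e3,1))
```

```text
[0.579991   0.22914858 0.24455732] [-9.00385711e+01 -2.24678556e-02 -9.57009547e+01] 0.12880009937034753
in console axes mm -45.29103680752505 -4.451152912491722 126.55732398821573
[-0.045] [   0.7    4.4 -143.6]
[-0.03] [  15.7    2.9 -143.6]
```

View pics/e.png

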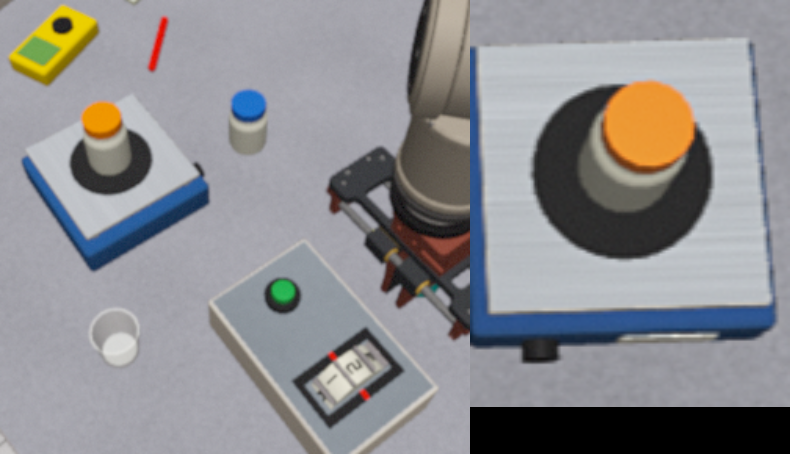

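The jar stands upright inside the pad, with the bystanders untouched. The wheel is near 1.7, with its 2–3 rib about 28° before the top. Next I'll go down behind that rib.

>>> step_arm([
  [4, 4, -40, 0, 0, 0, 1],
  [0, 0, -45, 0, 0, 0, 1],
  [0, 0, -33, 0, 0, 0, 1],
  [0, 0, -10, 0, 0, 0, 1],
  [0, 0, 0, 0, 0, 0, 1],
])

```text
time: 9.7
position: [0.5841, 0.2308, 0.1161]
tcp_rot: [-90.1, -0.1, -95.9]
contact_force: [-0.1, 1.2, 0.7]
grip_width: 0.005
```

```bash
cat >> h.py <<'E'
def st():
    s=monitor.read_state();p=s["position"];d=p-WT
    print("t",s["time"],"console x,y mm",np.round([d@EX*1e3,d@EY*1e3],1),"tip z",round(p[2]*1e3-17,1),"F",np.round(s["contact_force"],1),s["grip_width"],np.round(s["tcp_rot"],1))
E
python3 - <<'E'
from h import *
st();f=cams.grab_frame("scene");cv2.imwrite("pics/f.png",cv2.resize(f["color"][200:370,280:480],(800,600*17*8//(20*6)),interpolation=cv2.INTER_CUBIC)[:600])
E
```

```text
t 9.7 console x,y mm [-41.4  -2.4] tip z 99.1 F [-0.1  1.2  0.7] 0.004905514708170426 [-90.1  -0.1 -95.9]
```

View pics/f.png

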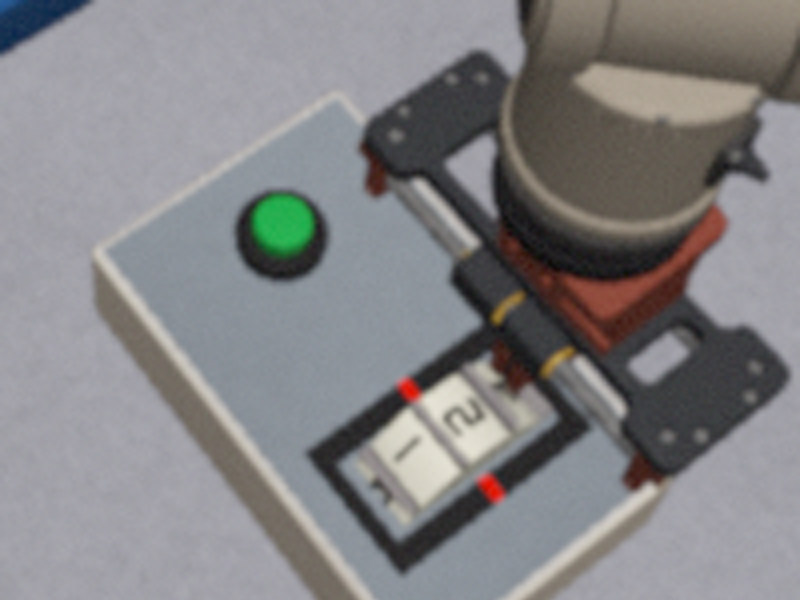

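>>> step_arm([
  [8, 2, 0, 0, 0, 0, 1],
  [10, -1, 2, 0, 0, 0, 1],
  [9, -1, 2, 0, 0, 0, 1],
  [8, -1, 1, 0, 0, 0, 1],
  [0, 0, 0, 0, 0, 0, 1],
])

```text
time: 10.25
position: [0.6218, 0.2311, 0.1231]
tcp_rot: [-89.8, 0.1, -95.9]
contact_force: [0.1, -0.5, 0.2]
grip_width: 0.005
```

```bash
python3 -c "
from h import *
st()"
```

```text
t 10.25 console x,y mm [-3.9  1.7] tip z 106.1 F [ 0.1 -0.5  0.2] 0.0051735593081047885 [-89.8   0.1 -95.9]
```

>>> step_arm([
  [0, 0, 15, 0, 0, 0, 1],
  [-10, 1, 10, 0, 0, 0, 1],
  [-26, 3, 0, 0, 0, 0, 1],
  [0, 0, 0, 0, 0, 0, 1],
])

```text
time: 10.65
position: [0.5801, 0.2373, 0.1488]
tcp_rot: [-90.0, 0.0, -95.6]
contact_force: [0.8, 0.8, -0.4]
grip_width: 0.002
```

Run:
```python
from h import *
st();f=cams.grab_frame("scene");cv2.imwrite("pics/g.png",cv2.resize(f["color"][270:350,345:445],(600,480),interpolation=cv2.INTER_CUBIC))
for a in(2.5,3,3.5):print(a,[np.round((proj(f,wp((a-n)*.6283,.045))-[345,270])*6).tolist() for n in(1,2,3,4)])
```

```text
t 10.65 console x,y mm [-46.    3.7] tip z 131.8 F [ 0.8  0.8 -0.4] 0.0024743169885699176 [-90.    0.  -95.6]
2.5 [[182.0, 305.0], [248.0, 240.0], [321.0, 185.0], [371.0, 162.0]]
3 [[160.0, 332.0], [212.0, 273.0], [286.0, 209.0], [351.0, 168.0]]
3.5 [[150.0, 352.0], [182.0, 305.0], [248.0, 240.0], [321.0, 185.0]]
```

View pics/g.png

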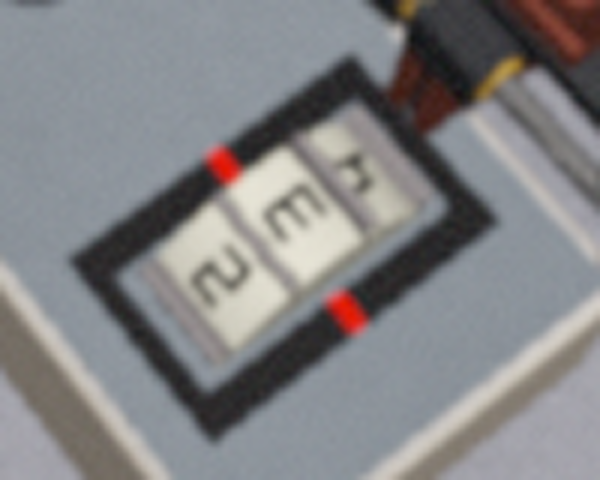

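Digit 3 is now at the marks, at crop (295,212). I'll repeat the same push.

>>> step_arm([
  [12, -3, -15, 0, 0, 0, 1],
  [0, 0, -18, 0, 0, 0, 1],
  [0, 0, 0, 0, 0, 0, 1],
])

```text
time: 11.0
position: [0.5963, 0.2349, 0.1188]
tcp_rot: [-89.8, 0.2, -95.8]
contact_force: [-9.6, -0.4, 25.9]
grip_width: 0.002
```

```bash
python3 -c "
from h import *
st()"
```

```text
t 11.0 console x,y mm [-29.7   2.9] tip z 101.8 F [-9.6 -0.4 25.9] 0.002297546600406576 [-89.8   0.2 -95.8]
```

>>> step_arm([
  [0, 0, 12, 0, 0, 0, 1],
  [-6, 0, 0, 0, 0, 0, 1],
  [0, 0, 0, 0, 0, 0, 1],
  [0, 0, 0, 0, 0, 0, 1],
])

```text
time: 11.4
position: [0.589, 0.2322, 0.1257]
tcp_rot: [-90.0, -0.0, -95.8]
contact_force: [1.2, 0.0, -0.2]
grip_width: 0.008
```

Run:
```python
from h import *
st();f=cams.grab_frame("scene");cv2.imwrite("pics/i.png",cv2.resize(f["color"][270:350,345:445],(600,480),interpolation=cv2.INTER_CUBIC))
```

```text
t 11.4 console x,y mm [-36.6  -0.5] tip z 108.7 F [ 1.2  0.  -0.2] 0.008245918980453048 [-90.   -0.  -95.8]
```

View pics/i.png

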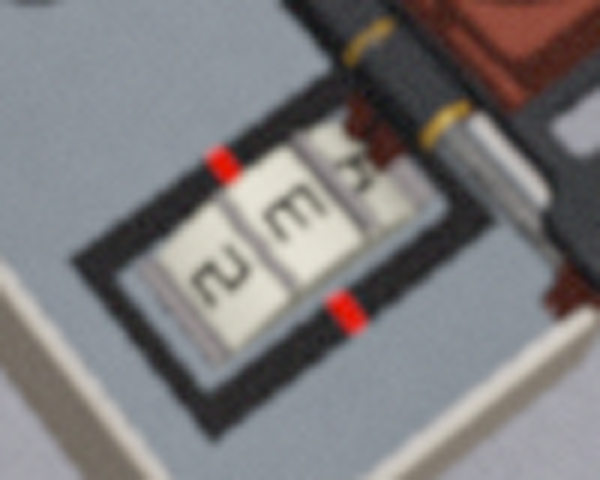

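The wheel still reads 3. Now settled 7 mm further back, I'll go down and push.

>>> step_arm([
  [0, 2, -9, 0, 0, 0, 1],
  [0, 0, 0, 0, 0, 0, 1],
])

```text
time: 11.65
position: [0.5885, 0.2344, 0.1154]
tcp_rot: [-90.1, -0.1, -95.8]
contact_force: [-0.5, 0.4, 0.4]
grip_width: 0.007
```

>>> step_arm([
  [8, -1, 1, 0, 0, 0, 1],
  [8, -1, 2, 0, 0, 0, 1],
  [8, -1, 1, 0, 0, 0, 1],
  [8, -1, 1, 0, 0, 0, 1],
  [0, 0, 0, 0, 0, 0, 1],
])

```text
time: 12.15
position: [0.6237, 0.2298, 0.1226]
tcp_rot: [-89.9, 0.0, -95.9]
contact_force: [0.1, -0.4, 0.3]
grip_width: 0.006
```

```bash
python3 -c "
from h import *
st()"
```

```text
t 12.15 console x,y mm [-1.9  0.6] tip z 105.6 F [ 0.1 -0.4  0.3] 0.0056053796424243 [-89.9   0.  -95.9]
```

>>> step_arm([
  [0, 0, 10, 0, 0, 0, 1],
  [-17, 2, 10, 0, 0, 0, 1],
  [-17, 2, 0, 0, 0, 0, 1],
  [0, 0, 0, 0, 0, 0, 1],
  [0, 0, 0, 0, 0, 0, 1],
])

```text
time: 12.65
position: [0.5879, 0.2347, 0.143]
tcp_rot: [-89.9, 0.0, -95.8]
contact_force: [1.2, 0.8, 0.2]
grip_width: 0.008
```

Run:
```python
from h import *
st();f=cams.grab_frame("scene");a=f["color"][270:350,345:445]
cv2.imwrite("pics/j.png",cv2.resize(a,(600,480),interpolation=cv2.INTER_CUBIC))
```

```text
t 12.65 console x,y mm [-38.    1.8] tip z 126.0 F [1.2 0.8 0.2] 0.007801102075496583 [-89.9   0.  -95.8]
```

View pics/j.png

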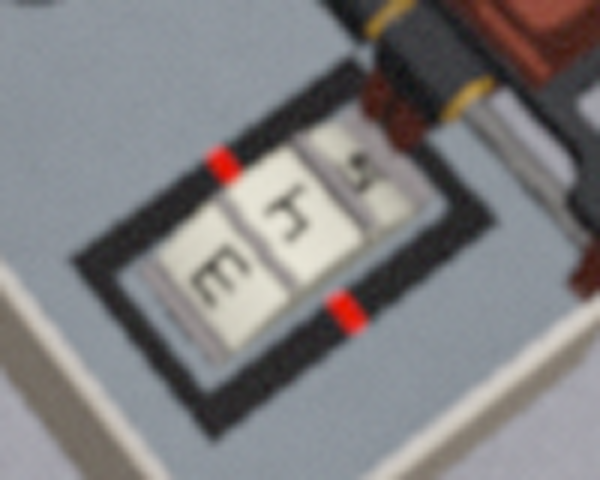

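4 is set. Same cycle again, twice, with force checks.

>>> step_arm([
  [0, 0, -14, 0, 0, 0, 1],
  [0, 0, -12, 0, 0, 0, 1],
  [0, 0, 0, 0, 0, 0, 1],
])

```text
time: 13.0
position: [0.5861, 0.2336, 0.1131]
tcp_rot: [-90.2, -0.1, -95.8]
contact_force: [-0.4, 0.1, -0.7]
grip_width: 0.008
```

>>> step_arm([
  [8, -1, 1, 0, 0, 0, 1],
  [8, -1, 2, 0, 0, 0, 1],
  [8, -1, 1, 0, 0, 0, 1],
  [8, -1, 1, 0, 0, 0, 1],
  [0, 0, 0, 0, 0, 0, 1],
])

```text
time: 13.5
position: [0.6218, 0.23, 0.1219]
tcp_rot: [-89.8, 0.1, -95.9]
contact_force: [0.6, -0.7, -0.0]
grip_width: 0.005
```

>>> step_arm([
  [0, 0, 10, 0, 0, 0, 1],
  [-17, 2, 10, 0, 0, 0, 1],
  [-17, 2, 0, 0, 0, 0, 1],
  [0, 0, 0, 0, 0, 0, 1],
  [0, 0, 0, 0, 0, 0, 1],
])

```text
time: 14.0
position: [0.5859, 0.2347, 0.142]
tcp_rot: [-89.9, 0.0, -95.8]
contact_force: [0.3, 0.4, 0.3]
grip_width: 0.007
```

Run:
```python
from h import *
st();f=cams.grab_frame("scene");a=f["color"][270:350,345:445]
cv2.imwrite("pics/k.png",cv2.resize(a,(600,480),interpolation=cv2.INTER_CUBIC))
o=cv2.imread("pics/j.png");n=cv2.imread("pics/k.png")
# is the old "4" (at the top) now in the place of the old "3"? compare both digit windows
w=lambda im,c:cv2.cvtColor(im[c[1]-35:c[1]+35,c[0]-35:c[0]+35],cv2.COLOR_BGR2GRAY)
print("new@3place vs old 4:",cv2.matchTemplate(w(n,(220,278)),w(o,(290,218))[10:60,10:60],5).max()," vs old 3:",cv2.matchTemplate(w(n,(220,278)),w(o,(220,278))[10:60,10:60],5).max())
for m in nets.mark_of("digit6","scene")[:3]: print(m["xy"],m["p"], (np.array(m["xy"])-[345,270])*6)
```

```text
t 14.0 console x,y mm [-40.    1.7] tip z 125.0 F [0.3 0.4 0.3] 0.006683409841956583 [-89.9   0.  -95.8]
new@3place vs old 4: 0.92766184  vs old 3: 0.4887967
[404.3, 299.1] 0.57 [355.8 174.6]
```

The old 4 now sits one place on, so 5 is set, and digit6 is seen one place before the top. Last push, 2 mm longer to make up for drift.

>>> step_arm([
  [2, 0, -14, 0, 0, 0, 1],
  [0, 0, -11, 0, 0, 0, 1],
  [0, 0, 0, 0, 0, 0, 1],
])

```text
time: 14.4
position: [0.5862, 0.2336, 0.1133]
tcp_rot: [-90.2, -0.1, -95.8]
contact_force: [-0.4, -0.5, -0.4]
grip_width: 0.007
```

>>> step_arm([
  [8, -1, 1, 0, 0, 0, 1],
  [8, -1, 2, 0, 0, 0, 1],
  [8, -1, 1, 0, 0, 0, 1],
  [8, -1, 1, 0, 0, 0, 1],
  [0, 0, 0, 0, 0, 0, 1],
])

```text
time: 14.9
position: [0.6218, 0.23, 0.122]
tcp_rot: [-89.8, 0.1, -95.9]
contact_force: [0.4, -0.4, 0.1]
grip_width: 0.003
```

>>> step_arm([
  [0, 0, 10, 0, 0, 0, 1],
  [-17, 2, 10, 0, 0, 0, 1],
  [-17, 2, 10, 0, 0, 0, 1],
  [0, 0, 0, 0, 0, 0, 1],
  [0, 0, 0, 0, 0, 0, 1],
])

```text
time: 15.4
position: [0.5859, 0.2348, 0.1521]
tcp_rot: [-89.9, 0.0, -95.8]
contact_force: [-0.3, -0.0, 0.2]
grip_width: 0.009
```

Run:
```python
from h import *
st();f=cams.grab_frame("scene");a=f["color"][270:350,345:445]
cv2.imwrite("pics/l.png",cv2.resize(a,(600,480),interpolation=cv2.INTER_CUBIC))
for m in nets.mark_of("digit6","scene")[:3]: print(m["p"], (np.array(m["xy"])-[345,270])*6)
p=monitor.read_state()["position"]; print("to button mm",np.round((np.array([.6113,.110,.0905])-p)*1e3,1))
for m in nets.mark_of("start_top","scene")[:2]: print(m["p"],atz(f,m["xy"],.09))
```

```text
t 15.4 console x,y mm [-39.9   1.8] tip z 135.1 F [-0.3 -0.   0.2] 0.00909928021991537 [-89.9   0.  -95.8]
0.72 [291.6 197.4]
0.61 [-624.6 -609.6]
to button mm [  25.1 -124.2  -60.7]
0.47 [0.61257488 0.1077656  0.09      ]
```

View pics/l.png

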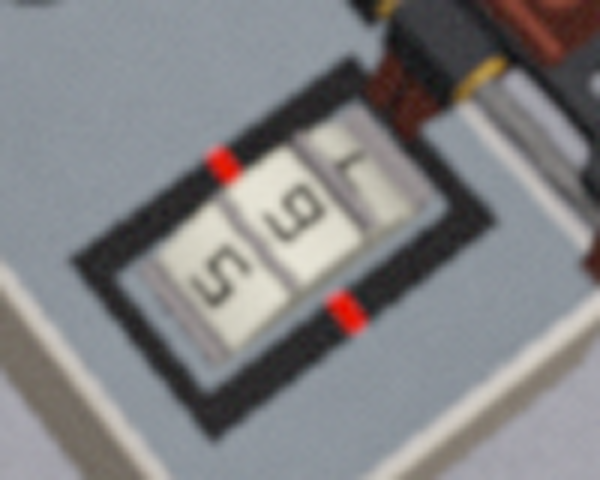

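6 is at the marks, at crop (295,212), with 5 and 7 either side. Next is the start button.

>>> step_arm([
  [5, -25, 5, 0, 0, 0, 1],
  [5, -33, 0, 0, 0, 0, 1],
  [5, -33, 0, 0, 0, 0, 1],
  [5, -33, 0, 0, 0, 0, 1],
  [5, 0, -10, 0, 0, 0, 1],
])

```text
time: 16.05
position: [0.6124, 0.1037, 0.1465]
tcp_rot: [-89.9, -0.2, -96.3]
contact_force: [0.6, -0.5, 0.7]
grip_width: 0.008
```

>>> step_arm([
  [0, 0, -22, 0, 0, 0, 1],
  [0, 0, -10, 0, 0, 0, 1],
  [0, 0, 0, 0, 0, 0, 1],
  [0, 0, 0, 0, 0, 0, 1],
])

```text
time: 16.45
position: [0.6102, 0.1109, 0.1143]
tcp_rot: [-90.0, -0.0, -95.8]
contact_force: [-1.0, -1.6, 2.0]
grip_width: 0.006
```

>>> step_arm([
  [0, 0, -3, 0, 0, 0, 1],
  [0, 0, -2, 0, 0, 0, 1],
  [0, 0, 0, 0, 0, 0, 1],
])

```text
time: 16.75
position: [0.6107, 0.1112, 0.1097]
tcp_rot: [-89.9, 0.0, -95.8]
contact_force: [-1.7, 0.7, 4.0]
grip_width: 0.01
```

>>> step_arm([
  [0, 0, -1, 0, 0, 0, 1],
  [0, 0, -1, 0, 0, 0, 1],
  [0, 0, 0, 0, 0, 0, 1],
  [0, 0, 0, 0, 0, 0, 1],
])

```text
time: 17.15
position: [0.6108, 0.1112, 0.1092]
tcp_rot: [-89.9, 0.0, -95.8]
contact_force: [-4.6, -1.3, 16.0]
grip_width: 0.006
```

>>> step_arm([
  [0, 0, -1, 0, 0, 0, 1],
  [0, 0, 0, 0, 0, 0, 1],
])

```text
time: 17.35
position: [0.6108, 0.1112, 0.1091]
tcp_rot: [-89.9, 0.0, -95.8]
contact_force: [-7.8, -1.8, 22.7]
grip_width: 0.006
```

The push has bottomed out at a hard stop. On the way up I'll check that the spring force falls over about 6 mm, which would show it was the button's own travel.

>>> step_arm([
  [0, 0, 3, 0, 0, 0, 1],
  [0, 0, 0, 0, 0, 0, 1],
  [0, 0, 0, 0, 0, 0, 1],
])

```text
time: 17.65
position: [0.6107, 0.1111, 0.1097]
tcp_rot: [-89.9, 0.1, -95.8]
contact_force: [0.4, 1.1, 4.5]
grip_width: 0.004
```

>>> step_arm([
  [0, 0, 1.5, 0, 0, 0, 1],
  [0, 0, 0, 0, 0, 0, 1],
])

```text
time: 17.85
position: [0.6107, 0.1112, 0.111]
tcp_rot: [-90.0, 0.1, -95.8]
contact_force: [0.8, 0.4, 3.6]
grip_width: 0.002
```

>>> step_arm([
  [0, 0, 1.5, 0, 0, 0, 1],
  [0, 0, 0, 0, 0, 0, 1],
])

```text
time: 18.05
position: [0.6107, 0.1111, 0.1124]
tcp_rot: [-90.0, 0.0, -95.8]
contact_force: [0.1, 1.0, 3.1]
grip_width: 0.005
```

>>> step_arm([
  [0, 0, 1.5, 0, 0, 0, 1],
  [0, 0, 0, 0, 0, 0, 1],
])

```text
time: 18.25
position: [0.6106, 0.1109, 0.1138]
tcp_rot: [-90.0, 0.0, -95.8]
contact_force: [0.3, 2.6, 2.0]
grip_width: 0.006
```

>>> step_arm([
  [0, 0, 3, 0, 0, 0, 1],
  [0, 0, 0, 0, 0, 0, 1],
])

```text
time: 18.45
position: [0.61, 0.1099, 0.1165]
tcp_rot: [-90.0, -0.1, -95.8]
contact_force: [0.0, -0.5, -0.5]
grip_width: 0.003
```

The spring force fell 4.5 → 3.6 → 3.1 → 2.0 → 0 N over about 6 mm, so the button was fully pressed and is back up. I'll retreat and take a final look.

>>> step_arm([
  [0, 0, 40, 0, 0, 0, 1],
  [0, 0, 45, 0, 0, 0, 1],
  [-30, -20, 20, 0, 0, 0, 1],
  [-40, -20, 0, 0, 0, 0, 1],
  [-30, -10, 0, 0, 0, 0, 1],
])

```text
time: 18.95
position: [0.5083, 0.0582, 0.2218]
tcp_rot: [-90.0, -0.1, -95.9]
contact_force: [-0.1, 0.0, -0.2]
grip_width: 0.0
```

>>> step_arm([
  [0, 0, 0, 0, 0, 0, 1],
  [0, 0, 0, 0, 0, 0, 1],
  [0, 0, 0, 0, 0, 0, 1],
])

```text
time: 19.25
position: [0.5112, 0.0609, 0.2217]
tcp_rot: [-90.0, 0.0, -95.8]
contact_force: [0.1, 0.3, 1.1]
grip_width: 0.004
```

Run:
```python
from h import *
st();f=cams.grab_frame("scene");a=f["color"]
for n,z in(("other_jar",0),("beaker",0),("jar",.084)):
    print(n,[np.round(atz(f,m["xy"],z),3).tolist() for m in nets.mark_of(n,"scene")[:5]])
L=cv2.resize(a[90:330,180:450],(450,400)); R=cv2.resize(a[270:350,345:445],(350,280),interpolation=cv2.INTER_CUBIC)
cv2.imwrite("pics/m.png",np.hstack([L,np.vstack([R,np.zeros((120,350,3),np.uint8)])]))
```

```text
t 19.25 console x,y mm [ -96.8 -178.8] tip z 204.7 F [0.1 0.3 1.1] 0.0035617551788389703 [-90.    0.  -95.8]
other_jar [[0.443, -0.135, 0.0], [0.649, -0.179, 0.0]]
beaker [[0.786, 0.006, 0.0]]
jar [[0.389, 0.115, 0.084], [0.645, -0.186, 0.084]]
```

View pics/m.png

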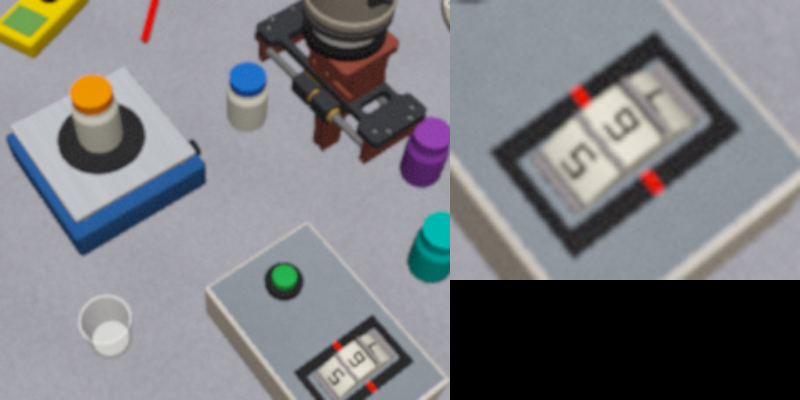

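The final picture shows the jar upright on the pad at crop (97,120), the wheel at 6, the button up, and the bystanders in place.

```bash
python3 -c "
from h import *
print(ticket.job_done())"
```

```text
the job is handed in; nothing more can be done
None
```

The job is done and handed in, at about 19 s of the 64 s allowed.

- **Jar:** The orange-capped jar stands upright on the pad and is released. Its base is measured at (0.645, −0.186), against a pad centre of about (0.645, −0.185).
- **Wheel:** I rolled it from about 2 to 6, one rib at a time. The last picture still shows 6 at the red marks.
- **Button:** I pressed it after the wheel was set, down to its hard stop at about 23 N. On release the spring force fell from 4.5 N to 0 over about 6 mm, which fits a full press, and the button is back up.
- **Bystanders:** The blue-capped jar and the beaker measure within about 7 mm of their first positions. That is within the networks' scatter, and neither was touched.

Three things did not go cleanly or did not agree:
- **Rib contact:** One descent came down on a wheel rib with the fingertips at about 26 N. I backed off, and the wheel stayed at 3.
- **Button height:** My camera estimate of the button top was about 90 mm, but contact suggested about 98 mm. I relied on the contact forces.
- **Wheel angle:** My model read the set digits about 0.1 digit low. I put that down to calibration, because every click came to rest in the same place.

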